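Put the mending things back on their own trays

ROBOT

A 7-joint arm with a two-finger parallel gripper is mounted at the origin on the work surface; the furniture and walls round the work are solid. World frame = base frame: x ahead of the robot, y to its left, z up, the work surface at z = 0. Lengths are in m, angles in rad, forces in N, time in s.
With the tool pointing down it reaches from about 0.4 to 0.85 m from the base axis. Payload 10.4 kg.
Tool frame: the origin (TCP) lies at the very end of the fingers, on their centre line; the grasp point (between the pads) lies r.pinch_z behind it (r.pinch_z is the distance from the TCP to the grasp point, in m); z points along the fingers, x is the direction in which the jaws open and shut, and the axes are right-handed (so a half turn about z gives the same grasp; the last joint's range is limited). The gripper opens to 87 mm and grips with 3 to 60 N. Pads are 19 mm wide; open, the fingers measure 117 mm over their backs; the gripper's body (75 mm by 190 mm) begins 51 mm behind the grasp point.
Start: joints at [1.136, 0.332, -0.065, 1.46, 0.022, 1.35, -0.088], TCP at [0.25, -0.573, 0.223] pointing down, gripper open.
Joint ranges: [-2.6, 2.6], [-0.5, 2.12], [-1.47, 1.34], [0.16, 2.42], [-1.27, 4.41], [0.06, 2.06], [-2.6, 2.6]. Speed limits (rad/s): [2.22, 2.22, 2.79, 2.79, 3.14, 3.14, 3.14].

INTERFACE

Orientations are given as a unit quaternion [x, y, z, w].
In Python, from bench import r gives the robot as it stands.
- The arm moves only by the tool carry_out, never from a script. Its argument "increments" is text: rows parted by semicolons, each of 7 numbers parted by spaces: the turn, a rotation vector about the tool's x, y, z in degrees, then the shift along the tool's x, y, z in m, then the finger opening in m, from 0 to 0.087. A call has exactly 5 rows; each row is the pose to reach, as a shift and turn from the pose measured when the call began, along the tool's axes at that moment; what a row does not reach only later rows make up. A row lasts 1/8 s, in which the tool goes at most 62.5 mm and 10.7 degrees, less where a joint would pass 70% of its speed; a pose out of reach is approached as far as the arm can. A call with a gripper value outside its range is refused whole. The fingers move at their own pace and stop on an object; "squeeze" is the grip in N (left out, the last holds). Time passes only in rows, so rows that repeat a pose let the fingers close, or fill a call up. It gives the time, the measured TCP pose, the force and the opening at its end, in the units of the state.
- r.read_state(): the state, without advancing time (a new reading comes with each control period).
- r.camera(name): name is "scene" or "top" or "wrist"; returns (picture, depth): 420x560x3 uint8, blue, green, red; 420x560 float32, m along the optical axis (not along the pixel's ray), 0 where there is no reading.
- r.camera_model(name): a dict with "K" (3x3 intrinsics, pixels), "extrinsics" (4x4, takes a point from camera to world coordinates). Camera axes: x right, y down, z forward; pixel columns grow to the right and rows downward; lengths in m; the calibration is good to about 2 mm. A picture is of the moment at which its call begins: read the wrist's pose just before it. camera_model takes no time and is no camera call; for the wrist camera it gives the pose at the moment of the call.
- r.close_job(): hands the job in, once; it reports no verdict.
The state is a dict: "time": time; "joint_positions": joint angles; "joint_vel": joint speeds; "joint_torque": joint torques, N m; "ee_pos": TCP position; "eef_rot": TCP orientation; "ft_force": force on the tool from outside, world axes, zero at the start; "torque": the same for the moment, N m; "width": finger opening in m.
Only numpy, scipy, OpenCV 4.12 (cv2) and the standard library are available. Lean on these libraries where they do the work, as an engineer would, in place of code of your own. Each camera call takes 0.05 s, during which the arm holds its last target.

TASK

The four things on the little grey trays have been put back wrongly. Swap them about so that the tall bottle stands on the round tray, the small bottle on the square tray, the wide jar on the oblong tray and the loupe on the six-sided tray, each upright in the middle of its tray; the empty black mat is there to park a thing on the way. Do not tip anything over, and leave the yellow case, the marker pen and the brush where they lie.

Things in the scene. Friction and masses are not known exactly. Their poses are not given: they have to be found in the camera images.
- tall_bottle: Tall white bottle with a blue band and a white screw cap, 42 mm diameter, 75 mm high, about 90 g; loose. Straight-sided from about 5 to 45 mm above its underside: grasp it there. Origin: centre of its underside; z up along its axis.
- small_bottle: Small white bottle with a pale yellow band and a white screw cap, 34 mm diameter, 50 mm high, about 45 g; loose. Straight-sided from about 5 to 30 mm above its underside: grasp it there. Origin: centre of its underside; z up along its axis.
- jar: Wide low white jar with a metal lid, 56 mm diameter, 42 mm high, about 100 g; loose. Origin: centre of its underside; z up along its axis.
- loupe: Eye loupe, a short black cylinder, 32 mm diameter, 27 mm high, about 40 g; loose. Origin: centre of its underside; z up along its axis.
- tray_round: Shallow round grey tray, 88 mm diameter, the place of the tall bottle. Fixed. Origin: centre of its underside, on the table; 3 mm thick floor, so a thing on it stands 3 mm above the table; lip 3 mm thick, its top 6 mm above the table. z up.
- tray_square: Shallow square grey tray, 80 x 80 mm, the place of the small bottle. Fixed. Origin: centre of its underside, on the table; 3 mm thick floor, so a thing on it stands 3 mm above the table; lip 3 mm thick, its top 6 mm above the table. z up.
- tray_oblong: Shallow oblong grey tray, 106 mm (its x) by 70 mm (its y), the place of the jar. Fixed. Origin: centre of its underside, on the table; 3 mm thick floor, so a thing on it stands 3 mm above the table; lip 3 mm thick, its top 6 mm above the table. z up.
- tray_hex: Shallow six-sided grey tray, 80 mm across flats, 92 mm across corners, the place of the loupe. Fixed. Origin: centre of its underside, on the table; 3 mm thick floor, so a thing on it stands 3 mm above the table; lip 3 mm thick, its top 6 mm above the table. z up.
- mat: Flat square black rubber mat, 90 x 90 x 3 mm, empty at the start: room to park one thing. Fixed. Origin: centre of its underside, on the table; a thing on it stands 3 mm above the table.
- yellow_case: Bystander: closed yellow plastic case, 68 x 120 x 40 mm high, loose. Origin: centre of its underside.
- marker: Bystander: white marker pen with a red cap, lying flat, 17 x 135 x 16 mm high, its length along its y, loose. Origin: centre of its underside.
- brush: Bystander: the brush lying nearest the trays, with a wooden handle, 21 x 136 x 11 mm high, its length along its y, loose. Origin: centre of its underside.
Not all that is in view belongs to the job. What is shaped like the jar but pink is not meant.

How it is judged:
At the end, for the whole second after the job is handed in: Tall bottle on the round tray, small bottle on the square tray, jar on the oblong tray, loupe on the six-sided tray: each at rest on the tray floor, upright within 0.1 rad, its centre within 15 mm of the tray's centre (horizontal distance between tall_bottle and tray_round below 0.015 m and angle between each of tall_bottle, small_bottle, jar, loupe's own z axis and vertical below 0.1 rad and z of tall_bottle in the frame of tray_round below 0.007 m and linear speed of each of tall_bottle, small_bottle, jar, loupe below 0.02 m/s and angular speed of each of tall_bottle, small_bottle, jar, loupe below 0.2 rad/s and horizontal distance between small_bottle and tray_square below 0.015 m and z of small_bottle in the frame of tray_square below 0.007 m and horizontal distance between jar and tray_oblong below 0.015 m and z of jar in the frame of tray_oblong below 0.007 m and horizontal distance between loupe and tray_hex below 0.015 m and z of loupe in the frame of tray_hex below 0.007 m); the robot touches nothing.
It fails at once if one of the four things tipped over (leaning more than 0.6 rad) (angle between any of tall_bottle, small_bottle, jar, loupe's own z axis and vertical above 0.6 rad).
It fails at once if the yellow case, the marker pen or the brush moved more than 20 mm (distance of any of yellow_case, marker, brush from where it was at the start of the episode above 0.02 m).
It also fails if it takes over 136 s, if anything falls off the work surface, if the arm or the gripper's body presses on something with over 40 N, if the wrist force passes 120 N, or if a joint passes its speed limit or range.

## Working session

There is one attempt and no reset: what is moved stays moved. The work goes in short steps, Python scripts to look and compute and a tool call to move; the robot and the scene stay as the last step left them, time stands still between calls to the robot, and variables do not carry over. Pictures are saved under pics/ and viewed, and the job is handed in when it is done.

Besides the shell and the picture viewer there is one more tool, called after "Call:" by a JSON object that holds its "api" and its "payload". carry_out: Moves the arm, as the interface text tells. Its arguments: {"type":"object","properties":{"increments":{"type":"string"},"squeeze":{"type":"number"}},"required":["increments"]}

```bash
ls; mkdir -p pics; python3 - <<'E'
from bench import r
import cv2,numpy as np
s=r.read_state(); print({k:np.round(v,3).tolist() for k,v in s.items()}, r.pinch_z)
for n in ["scene","top","wrist"]:
    m=r.camera_model(n); print(n,np.round(m["K"],1).tolist(),np.round(m["extrinsics"],3).tolist())
    p,d=r.camera(n); cv2.imwrite(f"pics/{n}0.png",p); np.save(f"{n}0.npy",d)
E
```

```text
pics
{'time': 0.0, 'joint_positions': [1.136, 0.333, -0.065, 1.461, 0.022, 1.35, -0.089], 'joint_vel': [-0.002, 0.001, 0.001, 0.001, -0.002, -0.001, 0.001], 'joint_torque': [0.0, -62.324, 0.025, -38.989, -0.061, 0.04, 0.0], 'ee_pos': [0.25, -0.572, 0.222], 'eef_rot': [0.837, -0.548, -0.001, -0.0], 'ft_force': [-0.356, -0.606, -0.118], 'torque': [-0.039, -0.035, -0.049], 'width': 0.087} 0.0187
scene [[498.7, 0.0, 285.3], [0.0, 498.7, 201.8], [0.0, 0.0, 1.0]] [[0.497, -0.437, 0.749, -0.255], [-0.868, -0.251, 0.429, -0.456], [0.0, -0.864, -0.504, 0.633], [0.0, 0.0, 0.0, 1.0]]
top [[412.2, 0.0, 281.5], [0.0, 412.2, 212.0], [0.0, 0.0, 1.0]] [[0.025, -0.99, 0.136, 0.492], [-1.0, -0.025, -0.001, 0.032], [0.004, -0.136, -0.991, 1.024], [0.0, 0.0, 0.0, 1.0]]
wrist [[340.9, 0.0, 280.3], [0.0, 340.9, 213.1], [0.0, 0.0, 1.0]] [[0.401, -0.882, -0.248, 0.318], [-0.916, -0.387, -0.106, -0.543], [-0.002, 0.27, -0.963, 0.384], [0.0, 0.0, 0.0, 1.0]]
```

View pics/top0.png

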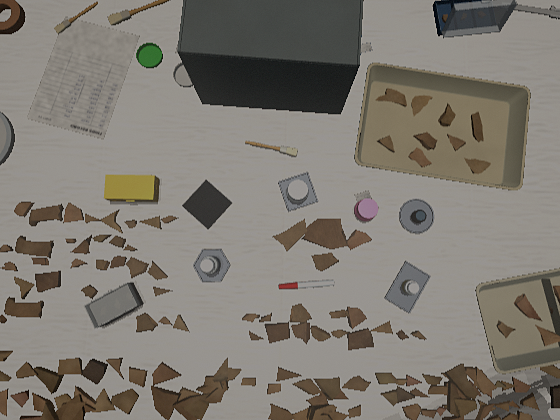

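View pics/scene0.png

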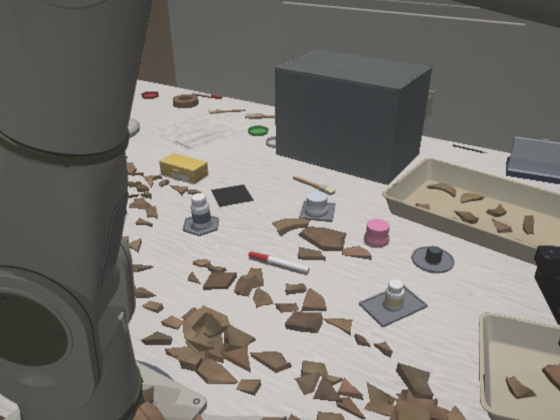

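View pics/wrist0.png

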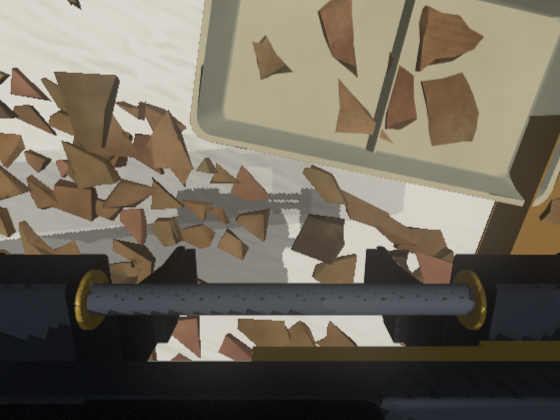

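Top view: the tall bottle stands on the six-sided tray (211,265), the small bottle on the oblong (411,288), the jar on the square (298,191) and the loupe on the round (418,216). The mat is at (207,204).

Could be mistaken:
- **Jar:** white/metal jar (298,191) or pink jar (367,209). I choose the white one.
- **Tall or small bottle:** (211,265) with the blue band or (411,288) with the yellow band.
- **Mat:** black mat (207,204) or grey slab (114,304).
- **Brush:** the one at (272,148) is nearest; the others are at (75,17) and (138,10).

Next I check close crops and measure.

```bash
python3 - <<'E'
import cv2,numpy as np
a=cv2.imread("pics/top0.png")
c=a[130:325,170:450]; c=cv2.resize(c,None,fx=2.8,fy=2.8,interpolation=cv2.INTER_CUBIC); cv2.imwrite("pics/crop_top.png",c)
s=cv2.imread("pics/scene0.png")
c=s[150:330,170:470]; c=cv2.resize(c,None,fx=2.6,fy=2.6,interpolation=cv2.INTER_CUBIC); cv2.imwrite("pics/crop_scene.png",c)
h=cv2.cvtColor(a,cv2.COLOR_BGR2HSV)
for p in [(195,248),(213,200),(285,180),(313,205),(298,191),(405,205),(418,216),(395,300),(411,288),(211,265),(222,260),(250,230)]: print(p,a[p[1],p[0]],h[p[1],p[0]])
E
```

```text
(195, 248) [144 148 151] [ 17  12 151]
(213, 200) [51 51 55] [ 0 19 55]
(285, 180) [125 120 118] [111  14 125]
(313, 205) [146 151 155] [ 17  15 155]
(298, 191) [146 149 152] [ 15  10 152]
(405, 205) [120 118 114] [100  13 120]
(418, 216) [85 78 70] [104  45  85]
(395, 300) [113 110 108] [108  11 113]
(411, 288) [145 149 151] [ 20  10 151]
(211, 265) [148 151 154] [ 15  10 154]
(222, 260) [114 111 109] [108  11 114]
(250, 230) [141 147 151] [ 18  17 151]
```

View pics/crop_top.png

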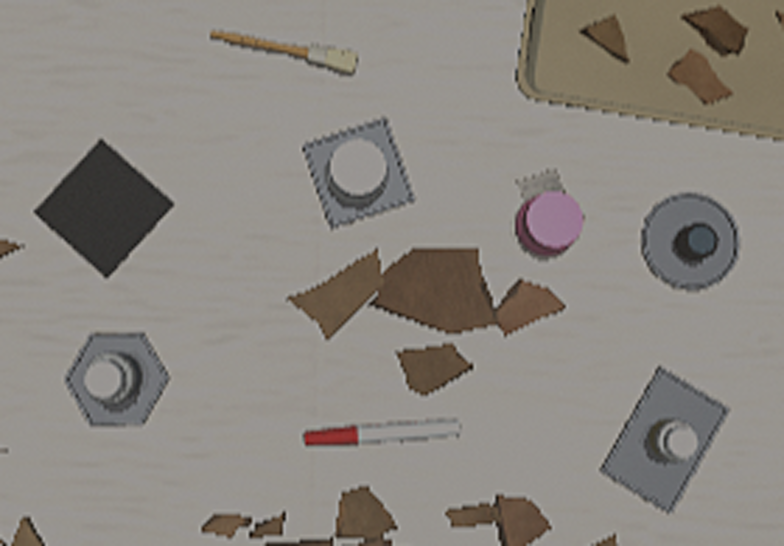

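View pics/crop_scene.png

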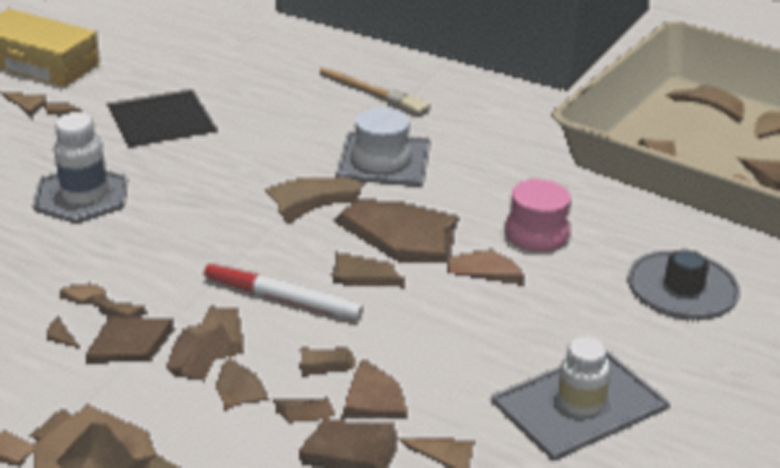

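```bash
cat > h.py <<'E'
import cv2,numpy as np
from bench import r
def rays(m,uv):
    K=np.array(m["K"]);E=np.array(m["extrinsics"])
    uv=np.atleast_2d(uv).astype(float)
    d=np.c_[(uv[:,0]-K[0,2])/K[0,0],(uv[:,1]-K[1,2])/K[1,1],np.ones(len(uv))]
    return E[:3,3],d@E[:3,:3].T
def onplane(m,uv,z):
    o,d=rays(m,uv); t=(z-o[2])/d[:,2]; return o+d*t[:,None]
def cloud(m,dep):
    v,u=np.mgrid[:dep.shape[0],:dep.shape[1]]
    o,d=rays(m,np.c_[u.ravel(),v.ravel()]); P=(o+d*dep.reshape(-1,1)).reshape(*dep.shape,3)
    P[dep<=0]=np.nan; return P
def polyc(xy):
    M=cv2.moments((np.array(xy)*1000).astype(np.float32).reshape(-1,1,2)); return np.array([M['m10'],M['m01']])/M['m00']/1000, M['m00']
E
python3 - <<'E'
from h import *
a=cv2.imread("pics/top0.png").astype(int); d=np.load("top0.npy"); m=r.camera_model("top")
P=cloud(m,d)
print("table z",np.nanmedian(P[225:235,245:265,2]))
mask=((a[...,0]-a[...,2]>=2)&(a.max(2)>60)).astype(np.uint8)
mat=((a.max(2)<70)).astype(np.uint8)
T={"hex":(211,265),"round":(416,216),"square":(298,192),"oblong":(408,287),"mat":(207,204)}
for n,(u,v) in T.items():
    mk=mat if n=="mat" else mask
    sub=np.zeros_like(mk); cv2.circle(sub,(u,v),32,1,-1); sub&=mk
    sub=cv2.morphologyEx(sub,cv2.MORPH_OPEN,np.ones((2,2),np.uint8))
    nn,lab,st,_=cv2.connectedComponentsWithStats(sub); k=1+np.argmax(st[1:,4])
    pts=np.argwhere(lab==k)[:,::-1]; hull=cv2.convexHull(pts.astype(np.int32))[:,0]
    w=onplane(m,hull,0.003 if n=="mat" else 0.006)[:,:2]
    c,A=polyc(w); rect=cv2.minAreaRect((w*1000).astype(np.float32))
    cc=cv2.minEnclosingCircle((w*1000).astype(np.float32))
    print(n,"poly",np.round(c,4),"rect",np.round(rect[0],1),np.round(rect[1],1),round(rect[2],1),"circ",np.round(cc[0],1),round(cc[1],1))
O={"tall":((211,265),.078),"small":((410,288),.053),"jar":((298,191),.045),"loupe":((418,216),.030),"pink":((367,209),0.045)}
for n,((u,v),h) in O.items():
    Q=P[v-22:v+22,u-22:u+22].reshape(-1,3); Q=Q[np.isfinite(Q[:,2])]
    t=Q[Q[:,2]>h-0.006]; b=Q[Q[:,2]>0.015]
    print(n,len(t),np.round(t.mean(0),4),"mid",np.round((t.min(0)+t.max(0))/2,4),np.round(np.ptp(t,axis=0),3),"zmax",Q[:,2].max().round(4),"body mid",np.round((b.min(0)+b.max(0))/2,4)[:2],np.round(np.ptp(b,axis=0),3))
for n,(u,v) in {"case":(131,188),"marker":(306,285),"brush":(272,148),"boxedge":(203,103),"boxedge2":(343,112),"traycorner":(357,178)}.items(): print(n,np.round(onplane(m,(u,v),0.01),3),P[v,u])
print("box max",np.nanmin(P[20:110,200:345,0]),np.nanmax(P[20:110,200:345],axis=(0,1)))
E
```

```text
table z -0.001606610701141431
hex poly [0.4945 0.197 ] rect [494.2 196.2] [76.4 85.8] 4.8 circ [494.6 197.4] 44.2
round poly [ 0.629  -0.3072] rect [ 628.3 -308. ] [80.3 82.9] 1.4 circ [ 629.4 -307.4] 43.0
square poly [ 0.6827 -0.011 ] rect [682.9 -10.9] [77.2 78.9] 20.0 circ [682.6 -11.6] 53.3
oblong poly [ 0.4538 -0.2816] rect [ 453.9 -281.9] [ 69.4 104.9] 59.7 circ [ 453.8 -280.7] 60.0
mat poly [0.6459 0.2158] rect [645.8 215.9] [89.5 88.5] 50.0 circ [646.  216.1] 61.0
tall 152 [0.4973 0.1987 0.0763] mid [0.4974 0.199  0.0764] [0.03  0.03  0.008] zmax 0.0806 body mid [0.4994 0.1971] [0.043 0.041 0.065]
small 104 [ 0.4574 -0.2791  0.0513] mid [ 0.4576 -0.2789  0.0511] [0.023 0.026 0.008] zmax 0.0551 body mid [ 0.459  -0.2774] [0.033 0.029 0.04 ]
jar 322 [ 0.6846 -0.0063  0.0436] mid [ 0.6846 -0.0063  0.0447] [0.049 0.046 0.011] zmax 0.0499 body mid [ 0.684  -0.0052] [0.05  0.052 0.035]
loupe 128 [ 0.6302 -0.3058  0.028 ] mid [ 0.6306 -0.3057  0.0287] [0.03  0.029 0.009] zmax 0.0334 body mid [ 0.6306 -0.3055] [0.03  0.03  0.018]
pink 280 [ 0.6437 -0.1765  0.0413] mid [ 0.6434 -0.1762  0.0425] [0.047 0.047 0.007] zmax 0.0458 body mid [ 0.6427 -0.1751] [0.048 0.049 0.031]
case [[0.682 0.408 0.01 ]] [0.67674099 0.39705675 0.0402146 ]
marker [[ 0.454 -0.033  0.01 ]] [ 0.45475161 -0.03245872  0.01740674]
brush [[0.795 0.059 0.01 ]] [0.79528326 0.05911388 0.00797453]
boxedge [[0.909 0.24  0.01 ]] [0.90908826 0.23975004 0.01087763]
boxedge2 [[ 0.895 -0.121  0.01 ]] [ 0.89957885 -0.12241389 -0.00194813]
traycorner [[ 0.723 -0.157  0.01 ]] [ 7.24766161e-01 -1.58411954e-01  2.52234677e-04]
box max 0.8892338445985914 [0.98456127 0.25150821 0.27087527]
```

Crops confirm the choices: blue-band bottle on the hex tray, yellow-band bottle on the oblong, white jar with metal lid on the square, black loupe on the round. The pink jar is set apart and excluded. I now write a helper that turns targets into tool-axis shifts.

```bash
cat > go.py <<'E'
import sys; from h import *
from scipy.spatial.transform import Rotation as R
Q=R.from_matrix(np.array([[.4,-.9165,0],[-.9165,-.4,0],[0,0,-1]]).T) # columns: x=(.4,-.9165), y=(-.9165,-.4)
s=r.read_state(); p=np.array(s["ee_pos"]); C=R.from_quat(s["eef_rot"])
print("t",round(s["time"],2),"p",np.round(p,4),"F",np.round(s["ft_force"],1),"w",round(s["width"],4),"q7",np.round(s["joint_positions"],2)[[0,6]])
for i in range(1,len(sys.argv),3):
    t=np.array(list(map(float,sys.argv[i:i+3])))
    print("rotvec deg",np.round(np.degrees((C.inv()*Q).as_rotvec()),2),"shift",np.round(C.inv().apply(t-p),4))
E
python3 go.py 0.457 -0.279 0.223 0.457 -0.279 0.15
```

```text
t 0.15 p [ 0.25   -0.5725  0.2219] F [ 0.2 -0.3 -0.5] w 0.0872 q7 [ 1.14 -0.09]
rotvec deg [0.   0.06 0.01] shift [-0.1861 -0.3071 -0.0009]
rotvec deg [0.   0.06 0.01] shift [-0.1861 -0.3071  0.0721]
```

Call:
{"api": "carry_out", "payload": {"increments": "0 0 0 -0.028 -0.047 0 0.087; 0 0 0 -0.06 -0.1 0 0.087; 0 0 0 -0.093 -0.153 0 0.087; 0 0 0 -0.125 -0.206 0 0.087; 0 0 0 -0.155 -0.256 0.01 0.087"}}

```text
time: 0.78
ee_pos: [0.4239, -0.3262, 0.2126]
eef_rot: [0.837, -0.547, 0.0, -0.0]
ft_force: [0.6, -0.2, 0.1]
width: 0.0868
```

```bash
python3 go.py 0.4575 -0.279 0.15
```

```text
t 0.78 p [ 0.4239 -0.3262  0.2126] F [ 0.6 -0.2  0.1] w 0.0868 q7 [ 0.81 -0.62]
rotvec deg [-0.04 -0.02  0.04] shift [-0.0298 -0.0497  0.0627]
```

Call:
{"api": "carry_out", "payload": {"increments": "0 0 0 -0.015 -0.025 0.02 0.07; 0 0 0 -0.03 -0.05 0.045 0.06; 0 0 0 -0.03 -0.05 0.063 0.06; 0 0 0 -0.03 -0.05 0.063 0.06; 0 0 0 -0.03 -0.05 0.063 0.06"}}

```text
time: 1.4
ee_pos: [0.4574, -0.2799, 0.1503]
eef_rot: [0.836, -0.548, 0.001, -0.0]
ft_force: [-0.7, 0.9, 0.8]
width: 0.0602
```

```bash
python3 go.py 0.4575 -0.279 0.010; python3 - <<'E'
from h import *
m=r.camera_model("wrist"); p,d=r.camera("wrist"); cv2.imwrite("pics/w1.png",p)
P=cloud(m,d)
s=r.read_state(); print(np.round(s["ee_pos"],4))
R_=np.hypot(P[...,0]-.4575,P[...,1]+.279)
b=P[(R_<.03)&(P[...,2]>0.045)&(P[...,2]<.07)]
print(len(b),np.round(b.mean(0),4),np.round((b.min(0)+b.max(0))/2,4),np.round(np.ptp(b,axis=0),3))
b=P[(R_<.03)&(P[...,2]>0.012)&(P[...,2]<.07)]
print(len(b),np.round((b.min(0)+b.max(0))/2,4),np.round(np.ptp(b,axis=0),3))
print("table",np.nanmedian(P[(R_>.08)&(R_<.12)],axis=0))
E
```

```text
t 1.4 p [ 0.4574 -0.2799  0.1503] F [-0.7  0.9  0.8] w 0.0602 q7 [ 0.74 -0.75]
rotvec deg [-0.05 -0.06 -0.06] shift [-0.0009 -0.0003  0.1403]
[ 0.4576 -0.2799  0.1506]
843 [ 0.4583 -0.2788  0.0522] [ 0.4573 -0.2791  0.0498] [0.027 0.026 0.01 ]
1462 [ 0.4597 -0.2793  0.0333] [0.031 0.033 0.043]
table [ 5.03443754e-01 -2.51806267e-01 -2.17690828e-05]
```

View pics/w1.png

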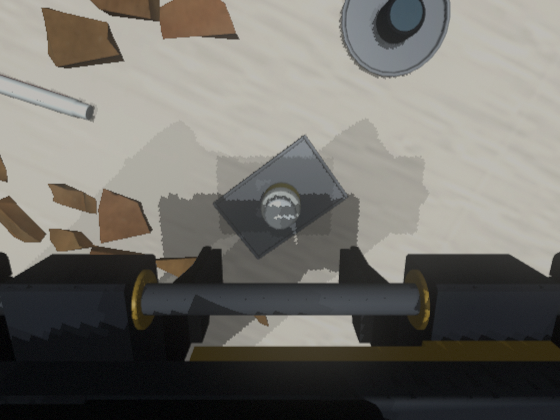

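The wrist view shows the cap at (281,207), midway between the fingers, and it agrees with the top camera to about 1 mm. I descend and grip.

Call:
{"api": "carry_out", "payload": {"increments": "0 0 0 0 0 0.05 0.06; 0 0 0 0 0 0.1 0.06; 0 0 0 0 0 0.13 0.06; 0 0 0 0 0 0.14 0.06; 0 0 0 0 0 0.14 0.06"}}

```text
time: 2.08
ee_pos: [0.4582, -0.2805, 0.0113]
eef_rot: [0.836, -0.548, 0.001, -0.0]
ft_force: [0.1, -0.3, -1.5]
width: 0.0601
```

Call:
{"api": "carry_out", "payload": {"increments": "0 0 0 0 0 0 0.03; 0 0 0 0 0 0 0.03; 0 0 0 0 0 0 0.025; 0 0 0 0 0 0 0.025; 0 0 0 0 0 0 0.025", "squeeze": 12}}

```text
time: 2.7
ee_pos: [0.4584, -0.2807, 0.0117]
eef_rot: [0.836, -0.548, 0.002, -0.0]
ft_force: [-1.3, 0.5, 6.6]
width: 0.0331
```

```bash
python3 go.py 0.457 -0.279 0.13 0.6459 0.2158 0.13
```

```text
t 2.7 p [ 0.4584 -0.2807  0.0117] F [-1.3  0.5  6.6] w 0.0331 q7 [ 0.72 -0.8 ]
rotvec deg [-0.1  -0.15 -0.08] shift [-0.0018  0.0004 -0.1183]
rotvec deg [-0.1  -0.15 -0.08] shift [-0.3803 -0.3701 -0.1186]
```

Call:
{"api": "carry_out", "payload": {"increments": "0 0 0 0 0 -0.02 0.025; 0 0 0 0 0 -0.06 0.025; 0 0 0 -0.015 -0.015 -0.1 0.025; 0 0 0 -0.05 -0.05 -0.118 0.025; 0 0 0 -0.09 -0.09 -0.118 0.025"}}

```text
time: 3.32
ee_pos: [0.5059, -0.1618, 0.1313]
eef_rot: [0.836, -0.549, 0.003, -0.0]
ft_force: [1.0, -0.0, -0.2]
width: 0.0332
```

```bash
python3 go.py 0.6459 0.2158 0.13
```

```text
t 3.33 p [ 0.5059 -0.1618  0.1313] F [ 1.  -0.  -0.2] w 0.0332 q7 [ 0.57 -1.02]
rotvec deg [-0.22 -0.29 -0.21] shift [-0.2911 -0.2783  0.0009]
```

Call:
{"api": "carry_out", "payload": {"increments": "0 0 0 -0.04 -0.038 0 0.025; 0 0 0 -0.08 -0.076 0 0.025; 0 0 0 -0.12 -0.114 0 0.025; 0 0 0 -0.16 -0.152 0 0.025; 0 0 0 -0.2 -0.19 0 0.025"}}

```text
time: 3.95
ee_pos: [0.6012, 0.0987, 0.1308]
eef_rot: [0.836, -0.549, 0.003, -0.0]
ft_force: [-0.0, -0.6, -1.1]
width: 0.0332
```

```bash
python3 go.py 0.6459 0.2158 0.13
```

```text
t 3.95 p [0.6012 0.0987 0.1308] F [-0.  -0.6 -1.1] w 0.0332 q7 [ 0.17 -1.56]
rotvec deg [-0.19 -0.29 -0.23] shift [-0.0898 -0.0874  0.0006]
```

Call:
{"api": "carry_out", "payload": {"increments": "-0.2 -0.3 -0.2 -0.035 -0.034 0 0.025; -0.2 -0.3 -0.2 -0.07 -0.068 0 0.025; -0.2 -0.3 -0.2 -0.09 -0.087 0 0.025; -0.2 -0.3 -0.2 -0.09 -0.087 0.03 0.025; -0.2 -0.3 -0.2 -0.09 -0.087 0.06 0.025"}}

```text
time: 4.58
ee_pos: [0.6456, 0.2161, 0.0694]
eef_rot: [0.837, -0.548, -0.0, 0.0]
ft_force: [-0.2, 0.4, -0.9]
width: 0.0329
```

```bash
python3 go.py 0.6459 0.2158 0.0125
```

```text
t 4.58 p [0.6456 0.2161 0.0694] F [-0.2  0.4 -0.9] w 0.0329 q7 [-0.03 -1.75]
rotvec deg [0.02 0.02 0.01] shift [ 0.0004 -0.0002  0.0569]
```

Call:
{"api": "carry_out", "payload": {"increments": "0 0 0 0 0 0.03 0.025; 0 0 0 0 0 0.047 0.025; 0 0 0 0 0 0.057 0.025; 0 0 0 0 0 0.057 0.025; 0 0 0 0 0 0.057 0.025"}}

```text
time: 5.2
ee_pos: [0.6461, 0.2164, 0.0134]
eef_rot: [0.837, -0.548, 0.0, -0.001]
ft_force: [1.0, 0.5, 0.0]
width: 0.0329
```

Call:
{"api": "carry_out", "payload": {"increments": "0 0 0 0 0 0 0.04; 0 0 0 0 0 0 0.055; 0 0 0 0 0 0 0.06; 0 0 0 0 0 -0.02 0.06; 0 0 0 0 0 -0.05 0.06"}}

```text
time: 5.82
ee_pos: [0.6457, 0.2162, 0.0644]
eef_rot: [0.837, -0.548, -0.0, -0.0]
ft_force: [1.2, -0.0, 0.2]
width: 0.0594
```

```bash
python3 go.py 0.6846 -0.0063 0.12
```

```text
t 5.83 p [0.6457 0.2162 0.0644] F [ 1.2 -0.   0.2] w 0.0594 q7 [-0.04 -1.75]
rotvec deg [-0.    0.03  0.01] shift [ 0.2195  0.0534 -0.0557]
```

Call:
{"api": "carry_out", "payload": {"increments": "0 0 0 0 0 -0.04 0.06; 0 0 0 0.03 0.008 -0.056 0.08; 0 0 0 0.085 0.022 -0.056 0.08; 0 0 0 0.14 0.035 -0.056 0.08; 0 0 0 0.195 0.048 -0.056 0.08"}}

```text
time: 6.45
ee_pos: [0.6803, 0.0166, 0.1223]
eef_rot: [0.837, -0.548, 0.001, -0.001]
ft_force: [0.9, -0.6, -0.2]
width: 0.0793
```

```bash
python3 go.py 0.6846 -0.0063 0.12;  python3 - <<'E'
from h import *
p,d=r.camera("top"); cv2.imwrite("pics/t2.png",p[130:325,170:450]); m=r.camera_model("top"); P=cloud(m,d)
def f(c,z):
    b=P[(np.hypot(P[...,0]-c[0],P[...,1]-c[1])<.035)&(P[...,2]>z-.006)&(P[...,2]<z+.008)]; print(len(b),np.round((b.min(0)+b.max(0))/2,4),np.round(b.mean(0),4),np.round(np.ptp(b,axis=0),3))
f((.646,.216),.053); f((.6846,-.0063),.045)
m=r.camera_model("wrist"); p,d=r.camera("wrist"); P=cloud(m,d); cv2.imwrite("pics/w2.png",p)
f((.6846,-.0063),.045)
E
```

```text
t 6.45 p [0.6803 0.0166 0.1223] F [ 0.9 -0.6 -0.2] w 0.0793 q7 [ 0.24 -1.41]
rotvec deg [-0.1  -0.01  0.03] shift [0.0227 0.0052 0.0023]
93 [0.6457 0.2164 0.0512] [0.6453 0.2157 0.0509] [0.025 0.024 0.008]Traceback (most recent call last):
  File "<stdin>", line 5, in <module>
  File "<stdin>", line 4, in f
    return umr_minimum(a, axis, None, out, keepdims, initial, where)
ValueError: zero-size array to reduction operation minimum which has no identity
```

View pics/t2.png

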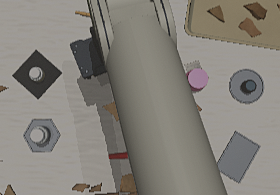

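The crop of the top view shows the small bottle upright on the mat at crop (37,74), while the arm hides the jar. I take the jar from the wrist camera.

```bash
python3 - <<'E'
from h import *
m=r.camera_model("wrist"); p,d=r.camera("wrist"); P=cloud(m,d); cv2.imwrite("pics/w3.png",p)
b=P[(np.hypot(P[...,0]-.6846,P[...,1]+.0063)<.04)&(P[...,2]>.036)&(P[...,2]<.055)]; print(len(b),np.round((b.min(0)+b.max(0))/2,4),np.round(b.mean(0),4),np.round(np.ptp(b,axis=0),3))
E
python3 go.py 0.6846 -0.0063 0.0120
```

```text
3462 [ 0.6852 -0.0051  0.0417] [ 0.6862 -0.0043  0.045 ] [0.049 0.049 0.011]
t 6.55 p [0.6811 0.0084 0.1216] F [-0.3 -0.8 -0.1] w 0.0796 q7 [ 0.25 -1.42]
rotvec deg [ 0.02 -0.26 -0.58] shift [0.0144 0.0025 0.1096]
```

View pics/w3.png

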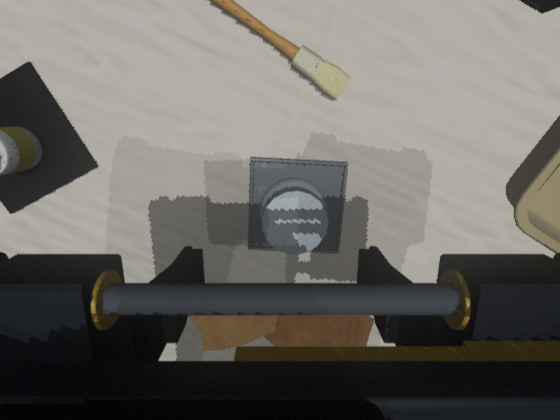

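The wrist view shows the jar at (297,218) on the square tray, agreeing with the top view. I line up on it and descend.

Call:
{"api": "carry_out", "payload": {"increments": "0 -0.3 -0.6 0.01 0.002 0 0.08; 0 -0.3 -0.6 0.0145 0.0025 0.01 0.08; 0 -0.3 -0.6 0.0145 0.0025 0.03 0.08; 0 -0.3 -0.6 0.0145 0.0025 0.05 0.08; 0 -0.3 -0.6 0.0145 0.0025 0.06 0.08"}}

```text
time: 7.18
ee_pos: [0.6833, -0.0053, 0.059]
eef_rot: [0.837, -0.547, -0.002, 0.001]
ft_force: [0.3, -0.6, 0.2]
width: 0.0799
```

```bash
python3 go.py 0.685 -0.006 0.0120
```

```text
t 7.17 p [ 0.6833 -0.0053  0.059 ] F [ 0.3 -0.6  0.2] w 0.0799 q7 [ 0.26 -1.4 ]
rotvec deg [0.18 0.13 0.09] shift [ 0.0014 -0.0014  0.0469]
```

Call:
{"api": "carry_out", "payload": {"increments": "0.2 0.1 0.1 0.001 -0.0015 0.02 0.08; 0.2 0.1 0.1 0.001 -0.0015 0.04 0.08; 0.2 0.1 0.1 0.001 -0.0015 0.047 0.08; 0.2 0.1 0.1 0.001 -0.0015 0.047 0.08; 0.2 0.1 0.1 0.001 -0.0015 0.047 0.08"}}

```text
time: 7.8
ee_pos: [0.6855, -0.0055, 0.0128]
eef_rot: [0.837, -0.548, 0.0, -0.001]
ft_force: [0.7, 0.0, 0.9]
width: 0.0801
```

Call:
{"api": "carry_out", "payload": {"increments": "0 0 0 0 0 0 0.05; 0 0 0 0 0 0 0.05; 0 0 0 0 0 0 0.045; 0 0 0 0 0 0 0.045; 0 0 0 0 0 0 0.045", "squeeze": 15}}

```text
time: 8.43
ee_pos: [0.6856, -0.0055, 0.0129]
eef_rot: [0.837, -0.548, 0.0, -0.001]
ft_force: [-0.0, -0.4, 1.0]
width: 0.0534
```

```bash
python3 go.py 0.685 -0.006 0.12 0.4538 -0.2816 0.12
```

```text
t 8.43 p [ 0.6856 -0.0055  0.0129] F [-0.  -0.4  1. ] w 0.0534 q7 [ 0.25 -1.41]
rotvec deg [-0.1   0.   -0.02] shift [ 0.0002  0.0005 -0.1071]
rotvec deg [-0.1   0.   -0.02] shift [ 0.1604  0.3226 -0.1076]
```

Call:
{"api": "carry_out", "payload": {"increments": "0 0 0 0 0 -0.02 0.045; 0 0 0 0 0 -0.06 0.045; 0 0 0 0.005 0.01 -0.1 0.045; 0 0 0 0.02 0.04 -0.107 0.045; 0 0 0 0.045 0.09 -0.107 0.045"}}

```text
time: 9.05
ee_pos: [0.6216, -0.0816, 0.1222]
eef_rot: [0.837, -0.547, 0.002, -0.002]
ft_force: [0.5, -0.2, -1.7]
width: 0.0536
```

```bash
python3 go.py  0.4538 -0.2816 0.12
```

```text
t 9.05 p [ 0.6216 -0.0816  0.1222] F [ 0.5 -0.2 -1.7] w 0.0536 q7 [ 0.43 -1.25]
rotvec deg [-0.3  -0.05  0.16] shift [0.1155 0.2341 0.0011]
```

Call:
{"api": "carry_out", "payload": {"increments": "0 0 0 0.024 0.05 0 0.045; 0 0 0 0.048 0.1 0 0.045; 0 0 0 0.073 0.15 0 0.045; -0.3 0 0.2 0.098 0.2 0 0.045; -0.3 0 0.2 0.114 0.232 0 0.045"}}

```text
time: 9.68
ee_pos: [0.4534, -0.2817, 0.1225]
eef_rot: [0.836, -0.549, 0.001, 0.001]
ft_force: [0.7, 0.1, -1.1]
width: 0.0537
```

```bash
python3 go.py  0.4538 -0.2816 0.014
```

```text
t 9.68 p [ 0.4534 -0.2817  0.1225] F [ 0.7  0.1 -1.1] w 0.0537 q7 [ 0.82 -0.77]
rotvec deg [ 0.   -0.14 -0.17] shift [-0.0002 -0.0004  0.1085]
```

Call:
{"api": "carry_out", "payload": {"increments": "0 0 0 0 0 0.04 0.045; 0 0 0 0 0 0.08 0.045; 0 0 0 0 0 0.1 0.045; 0 0 0 0 0 0.108 0.045; 0 0 0 0 0 0.109 0.045"}}

```text
time: 10.3
ee_pos: [0.454, -0.282, 0.0143]
eef_rot: [0.836, -0.549, 0.001, 0.001]
ft_force: [-0.1, -0.0, -1.9]
width: 0.0537
```

```bash
python3 go.py  0.4538 -0.2816 0.013
```

```text
t 10.3 p [ 0.454  -0.282   0.0143] F [-0.1 -0.  -1.9] w 0.0537 q7 [ 0.79 -0.83]
rotvec deg [-0.03 -0.17 -0.16] shift [-0.0005 -0.      0.0013]
```

Call:
{"api": "carry_out", "payload": {"increments": "0 0 0 0 0 0.001 0.045; 0 0 0 0 0 0.001 0.06; 0 0 0 0 0 0.001 0.08; 0 0 0 0 0 0.001 0.085; 0 0 0 0 0 0 0.085"}}

```text
time: 10.92
ee_pos: [0.4539, -0.2821, 0.0143]
eef_rot: [0.836, -0.549, 0.001, 0.001]
ft_force: [0.3, 0.5, 0.3]
width: 0.0808
```

Call:
{"api": "carry_out", "payload": {"increments": "0 0 0 0 0 -0.02 0.085; 0 0 0 0 0 -0.06 0.085; 0 0 0 -0.01 -0.01 -0.1 0.07; 0 0 0 -0.04 -0.04 -0.11 0.06; 0 0 0 -0.08 -0.08 -0.11 0.06"}}

```text
time: 11.55
ee_pos: [0.4961, -0.1769, 0.1255]
eef_rot: [0.835, -0.55, 0.003, 0.001]
ft_force: [0.1, -0.8, -0.1]
width: 0.0642
```

```bash
python3 go.py 0.6455 0.216 0.12
```

```text
t 11.55 p [ 0.4961 -0.1769  0.1255] F [ 0.1 -0.8 -0.1] w 0.0642 q7 [ 0.67 -1.  ]
rotvec deg [-0.1  -0.3  -0.33] shift [-0.3021 -0.2923  0.0044]
```

Call:
{"api": "carry_out", "payload": {"increments": "0 0 0 -0.042 -0.04 0 0.06; 0 0 0 -0.084 -0.08 0 0.06; 0 0 0 -0.126 -0.12 0 0.06; 0 0 0 -0.168 -0.16 0 0.06; 0 -0.3 -0.3 -0.21 -0.2 0 0.06"}}

```text
time: 12.18
ee_pos: [0.5975, 0.0967, 0.125]
eef_rot: [0.836, -0.548, 0.001, -0.001]
ft_force: [0.3, -0.1, 0.4]
width: 0.06
```

```bash
python3 go.py 0.6455 0.216 0.12
```

```text
t 12.18 p [0.5975 0.0967 0.125 ] F [ 0.3 -0.1  0.4] w 0.06 q7 [ 0.23 -1.57]
rotvec deg [-0.12 -0.01 -0.05] shift [-0.0903 -0.0916  0.0051]
```

Call:
{"api": "carry_out", "payload": {"increments": "0 0 0 -0.035 -0.036 0 0.06; 0 0 0 -0.07 -0.071 0 0.06; 0 0 0 -0.09 -0.0915 0 0.06; 0 0 0 -0.09 -0.0915 0.02 0.06; 0 0 0 -0.09 -0.0915 0.05 0.06"}}

```text
time: 12.8
ee_pos: [0.6458, 0.2149, 0.0742]
eef_rot: [0.836, -0.548, 0.001, -0.001]
ft_force: [0.2, -0.7, -0.0]
width: 0.06
```

```bash
python3 go.py 0.6457 0.2162 0.012; python3 - <<'E'
from h import *
p,d=r.camera("top"); cv2.imwrite("pics/t4.png",p); m=r.camera_model("top"); P=cloud(m,d)
b=P[(np.hypot(P[...,0]-.4538,P[...,1]+.2816)<.04)&(P[...,2]>.036)&(P[...,2]<.055)]; print(len(b),np.round((b.min(0)+b.max(0))/2,4),np.round(b.mean(0),4),np.round(np.ptp(b,axis=0),3))
E
```

```text
t 12.8 p [0.6458 0.2149 0.0742] F [ 0.2 -0.7 -0. ] w 0.06 q7 [ 0.01 -1.77]
rotvec deg [-0.15 -0.06 -0.07] shift [-0.0013 -0.0002  0.0622]
368 [ 0.4539 -0.2834  0.0424] [ 0.4544 -0.2824  0.0439] [0.049 0.05  0.012]
```

View pics/t4.png

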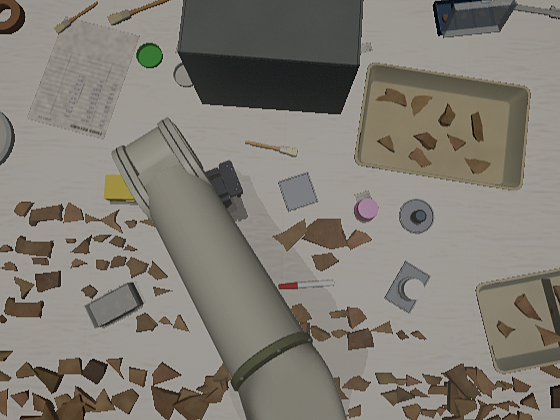

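The top view shows the jar centred on the oblong tray (409,290), within 1 mm of its centre, and the square tray (298,192) empty. Next I pick up the small bottle again.

Call:
{"api": "carry_out", "payload": {"increments": "0 0 0 -0.0013 0 0.03 0.06; 0 0 0 -0.0013 0 0.055 0.06; 0 0 0 -0.0013 0 0.062 0.06; 0 0 0 -0.0013 0 0.062 0.06; 0 0 0 -0.0013 0 0.062 0.06"}}

```text
time: 13.48
ee_pos: [0.6435, 0.2143, 0.0084]
eef_rot: [0.836, -0.549, -0.0, 0.001]
ft_force: [-0.4, 0.6, -0.2]
width: 0.0598
```

Call:
{"api": "carry_out", "payload": {"increments": "0 0 0 0 0 0 0.03; 0 0 0 0 0 0 0.025; 0 0 0 0 0 0 0.025; 0 0 0 0 0 0 0.025; 0 0 0 0 0 0 0.025", "squeeze": 12}}

```text
time: 14.1
ee_pos: [0.6435, 0.2144, 0.0085]
eef_rot: [0.836, -0.549, -0.0, 0.001]
ft_force: [0.2, -0.2, 1.9]
width: 0.0333
```

```bash
python3 go.py 0.6827 -0.011 0.12
```

```text
t 14.1 p [0.6435 0.2144 0.0085] F [ 0.2 -0.2  1.9] w 0.0333 q7 [-0.  -1.8]
rotvec deg [ 0.13 -0.06 -0.11] shift [ 0.2225  0.054  -0.1111]
```

Call:
{"api": "carry_out", "payload": {"increments": "0 0 0 0 0 -0.02 0.025; 0 0 0 0 0 -0.06 0.025; 0 0 0 0.01 0.002 -0.1 0.025; 0 0 0 0.05 0.012 -0.111 0.025; 0 0 0 0.1 0.024 -0.111 0.025"}}

```text
time: 14.72
ee_pos: [0.6623, 0.114, 0.1229]
eef_rot: [0.837, -0.547, 0.001, -0.0]
ft_force: [0.4, 0.0, -1.3]
width: 0.0331
```

```bash
python3 go.py 0.6827 -0.011 0.12
```

```text
t 14.72 p [0.6623 0.114  0.1229] F [ 0.4  0.  -1.3] w 0.0331 q7 [ 0.16 -1.6 ]
rotvec deg [-0.09 -0.08  0.04] shift [0.1227 0.0314 0.003 ]
```

Call:
{"api": "carry_out", "payload": {"increments": "0 0 0 0.04 0.01 0 0.025; 0 0 0 0.08 0.02 0 0.025; 0 0 0 0.115 0.03 0 0.025; 0 0 0 0.123 0.0315 0.01 0.025; 0 0 0 0.123 0.0315 0.03 0.025"}}

```text
time: 15.35
ee_pos: [0.6834, -0.0111, 0.0935]
eef_rot: [0.837, -0.548, 0.002, -0.001]
ft_force: [-0.4, 1.0, 0.2]
width: 0.0332
```

```bash
python3 go.py 0.6827 -0.011 0.01
```

```text
t 15.35 p [ 0.6834 -0.0111  0.0935] F [-0.4  1.   0.2] w 0.0332 q7 [ 0.32 -1.41]
rotvec deg [-0.21 -0.1   0.01] shift [-0.0005  0.0009  0.0835]
```

Call:
{"api": "carry_out", "payload": {"increments": "-0.2 -0.1 0 -0.0005 0.001 0.04 0.025; -0.2 -0.1 0 -0.0005 0.001 0.07 0.025; -0.2 -0.1 0 -0.0005 0.001 0.08 0.025; -0.2 -0.1 0 -0.0005 0.001 0.083 0.025; -0.2 -0.1 0 -0.0005 0.001 0.083 0.025"}}

```text
time: 15.98
ee_pos: [0.6833, -0.0104, 0.0116]
eef_rot: [0.837, -0.547, 0.001, -0.001]
ft_force: [0.2, -0.8, 0.2]
width: 0.0333
```

```bash
python3 go.py 0.6827 -0.011 0.009
```

```text
t 15.97 p [ 0.6833 -0.0104  0.0116] F [ 0.2 -0.8  0.2] w 0.0333 q7 [ 0.3  -1.44]
rotvec deg [-0.09 -0.02  0.04] shift [0.0003 0.0008 0.0026]
```

Call:
{"api": "carry_out", "payload": {"increments": "0 0 0 0 0 0.002 0.025; 0 0 0 0 0 0.0028 0.025; 0 0 0 0 0 0.0028 0.04; 0 0 0 0 0 0.0028 0.06; 0 0 0 0 0 0.002 0.06"}}

```text
time: 16.6
ee_pos: [0.6832, -0.0105, 0.0096]
eef_rot: [0.837, -0.547, 0.001, -0.001]
ft_force: [-0.7, 0.3, 0.4]
width: 0.0524
```

Call:
{"api": "carry_out", "payload": {"increments": "0 0 0 0 0 -0.02 0.06; 0 0 0 0 0 -0.06 0.06; 0 0 0 0 0 -0.09 0.06; 0 0 0 0.02 0.01 -0.11 0.06; 0 0 0 0.06 0.015 -0.11 0.06"}}

```text
time: 17.23
ee_pos: [0.6947, -0.0699, 0.1242]
eef_rot: [0.838, -0.546, 0.003, -0.002]
ft_force: [0.1, -0.4, -0.2]
width: 0.0598
```

```bash
python3 go.py 0.6304 -0.3058 0.12
```

```text
t 17.23 p [ 0.6947 -0.0699  0.1242] F [ 0.1 -0.4 -0.2] w 0.0598 q7 [ 0.39 -1.3 ]
rotvec deg [-0.37 -0.11  0.22] shift [0.1899 0.1541 0.0036]
```

Call:
{"api": "carry_out", "payload": {"increments": "-0.4 -0.1 0.2 0.035 0.028 0 0.06; -0.4 -0.1 0.2 0.08 0.065 0 0.055; -0.4 -0.1 0.2 0.125 0.102 0 0.055; -0.4 -0.1 0.2 0.17 0.138 0 0.055; -0.4 -0.1 0.2 0.19 0.154 0 0.055"}}

```text
time: 17.85
ee_pos: [0.629, -0.3109, 0.1252]
eef_rot: [0.835, -0.55, 0.001, 0.001]
ft_force: [1.5, -0.0, -0.3]
width: 0.0552
```

```bash
python3 - <<'E'
from h import *
def f(P,c,z):
    b=P[(np.hypot(P[...,0]-c[0],P[...,1]-c[1])<.035)&(P[...,2]>z-.006)&(P[...,2]<z+.008)]; 
    if len(b): print(len(b),np.round((b.min(0)+b.max(0))/2,4),np.round(b.mean(0),4),np.round(np.ptp(b,axis=0),3))
p,d=r.camera("top"); cv2.imwrite("pics/t5.png",p); m=r.camera_model("top"); P=cloud(m,d)
f(P,(.683,-.011),.053)
p,d=r.camera("wrist"); cv2.imwrite("pics/w5.png",p); m=r.camera_model("wrist"); P=cloud(m,d)
f(P,(.630,-.306),.03); f(P,(.683,-.011),.053)
E
python3 go.py 0.6304 -0.3058 0.010
```

```text
86 [ 0.6853 -0.0096  0.0514] [ 0.6851 -0.0092  0.051 ] [0.025 0.024 0.008]
1232 [ 0.6319 -0.3027  0.0279] [ 0.6329 -0.3024  0.0291] [0.032 0.032 0.008]
t 17.95 p [ 0.6291 -0.3107  0.125 ] F [ 0.9  0.3 -1. ] w 0.0551 q7 [ 0.7  -0.94]
rotvec deg [ 0.06 -0.15 -0.31] shift [-0.0043 -0.0033  0.115 ]
```

View pics/w5.png

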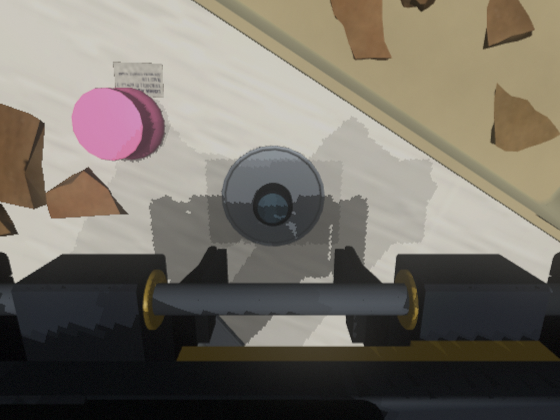

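View pics/t5.png

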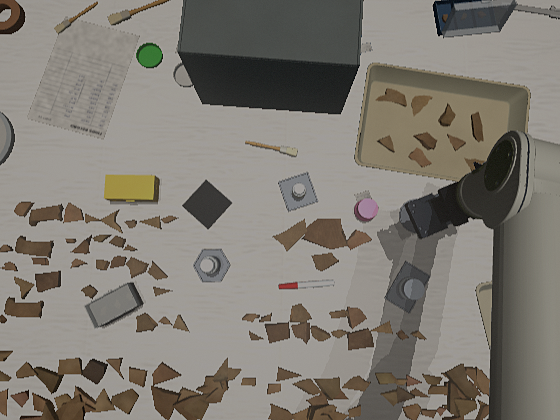

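The small bottle is centred on the square tray (298,190). The wrist view shows the loupe at (272,206); the top and wrist cameras differ by 3 mm there, so I take the mean. The pink jar stands clear.

```bash
python3 go.py 0.631 -0.3045 0.010
```

```text
t 17.95 p [ 0.6291 -0.3107  0.125 ] F [ 0.9  0.3 -1. ] w 0.0551 q7 [ 0.7  -0.94]
rotvec deg [ 0.06 -0.15 -0.31] shift [-0.0053 -0.0044  0.115 ]
```

Call:
{"api": "carry_out", "payload": {"increments": "0 -0.2 -0.3 -0.005 -0.0045 0.01 0.055; 0 -0.2 -0.3 -0.005 -0.0045 0.05 0.055; 0 -0.2 -0.3 -0.005 -0.0045 0.08 0.055; 0 -0.2 -0.3 -0.005 -0.0045 0.08 0.055; 0 -0.2 -0.3 -0.005 -0.0045 0.08 0.055"}}

```text
time: 18.58
ee_pos: [0.6324, -0.3035, 0.0465]
eef_rot: [0.837, -0.547, 0.0, -0.0]
ft_force: [1.1, 0.3, 0.7]
width: 0.0546
```

```bash
python3 go.py 0.631 -0.3045 0.010
```

```text
t 18.57 p [ 0.6324 -0.3035  0.0465] F [1.1 0.3 0.7] w 0.0546 q7 [ 0.69 -0.96]
rotvec deg [-0.03  0.01  0.07] shift [0.0004 0.0018 0.0364]
```

Call:
{"api": "carry_out", "payload": {"increments": "0 0 0 0 0.0018 0.015 0.055; 0 0 0 0 0.0018 0.03 0.055; 0 0 0 0 0.0018 0.036 0.055; 0 0 0 0 0.0018 0.036 0.055; 0 0 0 0 0.0018 0.036 0.055"}}

```text
time: 19.2
ee_pos: [0.6311, -0.3042, 0.0108]
eef_rot: [0.837, -0.547, 0.0, -0.0]
ft_force: [-1.3, 0.4, 0.7]
width: 0.0547
```

Call:
{"api": "carry_out", "payload": {"increments": "0 0 0 0 0 0 0.03; 0 0 0 0 0 0 0.025; 0 0 0 0 0 0 0.025; 0 0 0 0 0 0 0.025; 0 0 0 0 0 0 0.025", "squeeze": 12}}

```text
time: 19.82
ee_pos: [0.6312, -0.3043, 0.011]
eef_rot: [0.837, -0.547, 0.0, -0.0]
ft_force: [-0.0, -0.2, 3.3]
width: 0.0315
```

```bash
python3 go.py 0.6459 0.2158 0.12
```

```text
t 19.82 p [ 0.6312 -0.3043  0.011 ] F [-0.  -0.2  3.3] w 0.0315 q7 [ 0.69 -0.97]
rotvec deg [-0.06 -0.02  0.07] shift [-0.4705 -0.2222 -0.1089]
```

Call:
{"api": "carry_out", "payload": {"increments": "0 0 0 0 0 -0.03 0.025; 0 0 0 0 0 -0.08 0.025; 0 0 0 -0.01 -0.005 -0.11 0.025; 0 0 0 -0.05 -0.024 -0.11 0.025; 0 0 0 -0.1 -0.047 -0.11 0.025"}}

```text
time: 20.45
ee_pos: [0.6339, -0.1939, 0.1213]
eef_rot: [0.836, -0.548, 0.001, -0.0]
ft_force: [0.6, -0.0, -1.5]
width: 0.0317
```

Call:
{"api": "carry_out", "payload": {"increments": "0 0 0 -0.05 -0.024 0 0.025; 0 0 0 -0.1 -0.047 0 0.025; 0 0 0 -0.15 -0.071 0 0.025; 0 0 0 -0.2 -0.094 0 0.025; 0 0 0 -0.25 -0.118 0 0.025"}}

```text
time: 21.08
ee_pos: [0.6421, 0.084, 0.1211]
eef_rot: [0.836, -0.548, 0.001, -0.0]
ft_force: [0.7, 0.2, -0.2]
width: 0.0314
```

```bash
python3 go.py 0.6459 0.2158 0.12
```

```text
t 21.07 p [0.6421 0.084  0.1211] F [ 0.7  0.2 -0.2] w 0.0314 q7 [ 0.23 -1.56]
rotvec deg [-0.08 -0.08 -0.08] shift [-0.1194 -0.056   0.001 ]
```

Call:
{"api": "carry_out", "payload": {"increments": "0 0 0 -0.04 -0.019 0 0.025; 0 0 0 -0.09 -0.042 0 0.025; 0 0 0 -0.119 -0.056 0.01 0.025; 0 0 0 -0.119 -0.056 0.04 0.025; 0 0 0 -0.119 -0.056 0.08 0.025"}}

```text
time: 21.7
ee_pos: [0.6466, 0.2163, 0.0409]
eef_rot: [0.837, -0.548, 0.002, -0.001]
ft_force: [0.8, -0.2, -1.0]
width: 0.0319
```

```bash
python3 go.py 0.6459 0.2158 0.012
```

```text
t 21.7 p [0.6466 0.2163 0.0409] F [ 0.8 -0.2 -1. ] w 0.0319 q7 [ 0.01 -1.79]
rotvec deg [-0.18 -0.09 -0.03] shift [0.0001 0.0009 0.0289]
```

Call:
{"api": "carry_out", "payload": {"increments": "0 0 0 0 0.001 0.015 0.025; 0 0 0 0 0.001 0.025 0.025; 0 0 0 0 0.001 0.029 0.025; 0 0 0 0 0.001 0.029 0.025; 0 0 0 0 0.001 0.029 0.025"}}

```text
time: 22.32
ee_pos: [0.6464, 0.216, 0.0129]
eef_rot: [0.836, -0.548, 0.002, -0.001]
ft_force: [0.1, 0.4, 0.4]
width: 0.0317
```

Call:
{"api": "carry_out", "payload": {"increments": "0 0 0 0 0 0.001 0.035; 0 0 0 0 0 0.001 0.05; 0 0 0 0 0 0 0.055; 0 0 0 0 0 -0.02 0.06; 0 0 0 0 0 -0.07 0.07"}}

```text
time: 22.95
ee_pos: [0.6447, 0.2155, 0.0826]
eef_rot: [0.837, -0.548, 0.001, 0.0]
ft_force: [0.8, -0.7, 0.1]
width: 0.0634
```

```bash
python3 go.py 0.4974 0.199 0.15
```

```text
t 22.95 p [0.6447 0.2155 0.0826] F [ 0.8 -0.7  0.1] w 0.0634 q7 [ 0.02 -1.78]
rotvec deg [-0.04 -0.07 -0.03] shift [-0.0437  0.1416 -0.0675]
```

Call:
{"api": "carry_out", "payload": {"increments": "0 0 0 0 0 -0.04 0.07; 0 0 0 -0.005 0.02 -0.07 0.07; 0 0 0 -0.022 0.07 -0.07 0.07; 0 0 0 -0.037 0.12 -0.07 0.07; 0 0 0 -0.0437 0.142 -0.07 0.07"}}

```text
time: 23.58
ee_pos: [0.4949, 0.199, 0.1539]
eef_rot: [0.837, -0.547, 0.002, 0.0]
ft_force: [0.9, 0.5, -0.0]
width: 0.0699
```

Call:
{"api": "carry_out", "payload": {"increments": "0 0 0 0 0 0 0.07; 0 0 0 0 0 0 0.07; 0 0 0 0 0 0 0.07; 0 0 0 0 0 0 0.07; 0 0 0 0 0 0 0.07"}}

```text
time: 24.2
ee_pos: [0.495, 0.1991, 0.1537]
eef_rot: [0.837, -0.547, 0.001, 0.0]
ft_force: [0.0, 0.8, -0.6]
width: 0.0698
```

```bash
python3 - <<'E'
from h import *
def f(P,c,z):
    b=P[(np.hypot(P[...,0]-c[0],P[...,1]-c[1])<.035)&(P[...,2]>z-.006)&(P[...,2]<z+.008)]; 
    if len(b): print(len(b),np.round((b.min(0)+b.max(0))/2,4),np.round(b.mean(0),4),np.round(np.ptp(b,axis=0),3))
m=r.camera_model("wrist"); p,d=r.camera("wrist"); cv2.imwrite("pics/w6.png",p); P=cloud(m,d)
f(P,(.497,.199),.078)
b=P[(np.hypot(P[...,0]-.497,P[...,1]-.199)<.035)&(P[...,2]>.02)];print(np.round((b.min(0)+b.max(0))/2,4),np.round(np.ptp(b,axis=0),3))
E
python3 go.py 0.4974 0.199 0.015
```

```text
1425 [0.4972 0.2004 0.0762] [0.4983 0.2009 0.0776] [0.033 0.033 0.008]
[0.5064 0.1985 0.1462] [0.051 0.068 0.252]
t 24.25 p [0.495  0.1991 0.1537] F [-0.5  0.2  0.7] w 0.0698 q7 [ 0.15 -1.76]
rotvec deg [-0.08 -0.14  0.05] shift [ 0.0007 -0.002   0.1387]
```

View pics/w6.png

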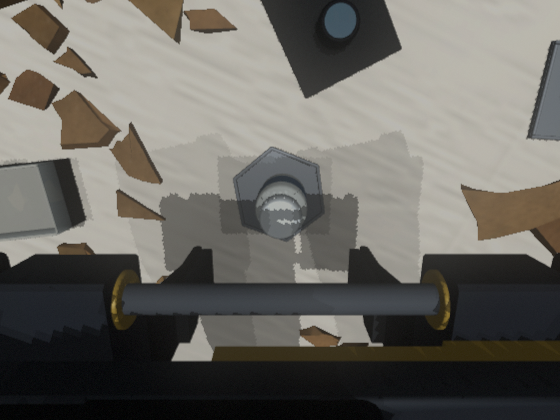

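The wrist view shows the tall bottle's cap at (281,207), centred between the fingers. The loupe stands on the mat at (340,20).

Call:
{"api": "carry_out", "payload": {"increments": "0 0 0 0.0005 -0.002 0.04 0.07; 0 0 0 0.0005 -0.002 0.09 0.07; 0 0 0 0.0005 -0.002 0.12 0.07; 0 0 0 0.0005 -0.002 0.135 0.07; 0 0 0 0.0005 -0.002 0.136 0.07"}}

```text
time: 24.88
ee_pos: [0.4971, 0.1993, 0.0174]
eef_rot: [0.837, -0.547, 0.001, 0.0]
ft_force: [-0.1, -0.3, -0.2]
width: 0.0699
```

Call:
{"api": "carry_out", "payload": {"increments": "0 0 0 0 0 0 0.04; 0 0 0 0 0 0 0.035; 0 0 0 0 0 0 0.033; 0 0 0 0 0 0 0.033; 0 0 0 0 0 0 0.033", "squeeze": 15}}

```text
time: 25.5
ee_pos: [0.4975, 0.1993, 0.0179]
eef_rot: [0.837, -0.547, 0.001, 0.0]
ft_force: [0.1, -0.3, 4.4]
width: 0.0408
```

```bash
python3 go.py 0.629 -0.3072 0.14
```

```text
t 25.5 p [0.4975 0.1993 0.0179] F [ 0.1 -0.3  4.4] w 0.0408 q7 [ 0.09 -1.87]
rotvec deg [-0.07 -0.14  0.05] shift [ 0.517   0.0824 -0.121 ]
```

Call:
{"api": "carry_out", "payload": {"increments": "0 0 0 0 0 -0.03 0.033; 0 0 0 0 0 -0.08 0.033; 0 0 0 0.01 0.002 -0.115 0.033; 0 0 0 0.05 0.008 -0.121 0.033; 0 0 0 0.1 0.016 -0.121 0.033"}}

```text
time: 26.12
ee_pos: [0.523, 0.1014, 0.14]
eef_rot: [0.838, -0.546, 0.002, -0.0]
ft_force: [1.0, 0.1, -1.9]
width: 0.0412
```

Call:
{"api": "carry_out", "payload": {"increments": "0 0 0 0.05 0.008 0 0.033; 0 0 0 0.1 0.016 0 0.033; 0 0 0 0.15 0.024 0 0.033; 0 0 0 0.2 0.032 0 0.033; 0 0 0 0.25 0.04 0 0.033"}}

```text
time: 26.75
ee_pos: [0.5871, -0.1451, 0.1402]
eef_rot: [0.838, -0.546, 0.002, -0.0]
ft_force: [0.7, -0.2, -0.3]
width: 0.0412
```

```bash
python3 go.py 0.629 -0.3072 0.14
```

```text
t 26.75 p [ 0.5871 -0.1451  0.1402] F [ 0.7 -0.2 -0.3] w 0.0412 q7 [ 0.57 -1.13]
rotvec deg [-0.13 -0.13  0.19] shift [0.1653 0.0271 0.0006]
```

Call:
{"api": "carry_out", "payload": {"increments": "0 0 0 0.05 0.008 0 0.033; 0 0 0.2 0.1 0.016 0 0.033; 0 0 0.2 0.15 0.024 0 0.033; 0 0 0.2 0.165 0.027 0.02 0.033; 0 0 0.2 0.165 0.027 0.05 0.033"}}

```text
time: 27.38
ee_pos: [0.6291, -0.3083, 0.0895]
eef_rot: [0.836, -0.549, 0.002, -0.0]
ft_force: [0.3, 1.0, -1.6]
width: 0.0413
```

```bash
python3 go.py 0.629 -0.3072 0.0185
```

```text
t 27.38 p [ 0.6291 -0.3083  0.0895] F [ 0.3  1.  -1.6] w 0.0413 q7 [ 0.67 -0.93]
rotvec deg [-0.16 -0.16 -0.11] shift [-0.0012 -0.0002  0.071 ]
```

Call:
{"api": "carry_out", "payload": {"increments": "0 0 0 -0.001 0 0.03 0.033; 0 0 0 -0.001 0 0.055 0.033; 0 0 0 -0.001 0 0.067 0.033; 0 0 0 -0.001 0 0.0695 0.033; 0 0 0 -0.001 0 0.0705 0.033"}}

```text
time: 28.0
ee_pos: [0.6295, -0.3075, 0.0198]
eef_rot: [0.836, -0.548, 0.003, -0.001]
ft_force: [0.0, 0.5, -0.7]
width: 0.0413
```

```bash
python3 go.py 0.629 -0.3072 0.0185
```

```text
t 28.0 p [ 0.6295 -0.3075  0.0198] F [ 0.   0.5 -0.7] w 0.0413 q7 [ 0.66 -0.95]
rotvec deg [-0.21 -0.21 -0.11] shift [-0.0005  0.0004  0.0013]
```

Call:
{"api": "carry_out", "payload": {"increments": "0 0 0 0 0 0.001 0.033; 0 0 0 0 0 0.0015 0.036; 0 0 0 0 0 0.0015 0.045; 0 0 0 0 0 0.0015 0.06; 0 0 0 0 0 0.001 0.07"}}

```text
time: 28.62
ee_pos: [0.6296, -0.3075, 0.0189]
eef_rot: [0.836, -0.548, 0.002, -0.001]
ft_force: [-1.2, 0.7, 0.3]
width: 0.0577
```

Call:
{"api": "carry_out", "payload": {"increments": "0 0 0 0 0 -0.02 0.07; 0 0 0 0 0 -0.06 0.07; 0 0 0 0 0 -0.1 0.07; 0 0 0 0 0 -0.125 0.07; 0 0 0 -0.03 -0.014 -0.125 0.06"}}

```text
time: 29.25
ee_pos: [0.6306, -0.2775, 0.1482]
eef_rot: [0.835, -0.55, 0.006, -0.0]
ft_force: [0.4, -0.3, -0.3]
width: 0.0653
```

```bash
python3 go.py 0.6459 0.2158 0.13
```

```text
t 29.25 p [ 0.6306 -0.2775  0.1482] F [ 0.4 -0.3 -0.3] w 0.0653 q7 [ 0.64 -0.96]
rotvec deg [-0.39 -0.52 -0.38] shift [-0.4475 -0.2083  0.0157]
```

Call:
{"api": "carry_out", "payload": {"increments": "0 0 0 -0.055 -0.025 0 0.06; 0 0 0 -0.11 -0.05 0 0.06; 0 0 0 -0.165 -0.076 0.005 0.055; 0 0 0 -0.22 -0.102 0.01 0.055; -0.4 -0.5 -0.4 -0.27 -0.126 0.015 0.055"}}

```text
time: 29.88
ee_pos: [0.6404, 0.0228, 0.1336]
eef_rot: [0.837, -0.547, 0.001, -0.0]
ft_force: [1.1, 0.0, 0.6]
width: 0.0551
```

```bash
python3 go.py 0.6459 0.2158 0.12
```

```text
t 29.88 p [0.6404 0.0228 0.1336] F [1.1 0.  0.6] w 0.0551 q7 [ 0.29 -1.44]
rotvec deg [-0.09 -0.06  0.09] shift [-0.1746 -0.0825  0.0135]
```

Call:
{"api": "carry_out", "payload": {"increments": "0 0 0 -0.05 -0.024 0 0.055; 0 0 0 -0.1 -0.047 0 0.055; 0 0 0 -0.15 -0.071 0.01 0.055; 0 0 0 -0.175 -0.0825 0.013 0.055; 0 0 0 -0.175 -0.0825 0.03 0.055"}}

```text
time: 30.5
ee_pos: [0.6458, 0.2201, 0.1057]
eef_rot: [0.838, -0.545, 0.001, -0.002]
ft_force: [0.3, -0.6, -0.2]
width: 0.0549
```

```bash
python3 - <<'E'
from h import *
def f(P,c,z):
    b=P[(np.hypot(P[...,0]-c[0],P[...,1]-c[1])<.035)&(P[...,2]>z-.006)&(P[...,2]<z+.008)]; 
    if len(b): print(len(b),np.round((b.min(0)+b.max(0))/2,4),np.round(b.mean(0),4),np.round(np.ptp(b,axis=0),3))
m=r.camera_model("wrist"); p,d=r.camera("wrist"); cv2.imwrite("pics/w7.png",p); P=cloud(m,d)
f(P,(.646,.216),.03)
p,d=r.camera("top"); cv2.imwrite("pics/t7.png",p);m=r.camera_model("top"); P=cloud(m,d)
f(P,(.629,-.307),.078); f(P,(.683,-.011),.053); f(P,(.454,-.282),.045)
E
python3 go.py 0.6459 0.216 0.0105
```

```text
1396 [0.6455 0.2157 0.028 ] [0.6469 0.2165 0.0291] [0.032 0.032 0.008]
147 [ 0.6286 -0.3058  0.0773] [ 0.6288 -0.3057  0.0765] [0.028 0.03  0.009]
89 [ 0.6853 -0.0096  0.0513] [ 0.6853 -0.0091  0.0512] [0.024 0.024 0.007]
366 [ 0.454  -0.2827  0.0441] [ 0.4544 -0.2824  0.044 ] [0.049 0.049 0.01 ]
t 30.6 p [0.6451 0.2148 0.1022] F [ 0.5 -0.1 -1. ] w 0.0546 q7 [-0.   -1.75]
rotvec deg [ 0.05 -0.11  0.06] shift [-0.0009 -0.0012  0.0917]
```

View pics/t7.png

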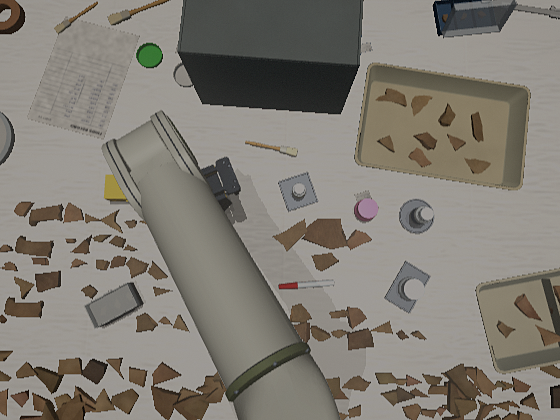

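View pics/w7.png

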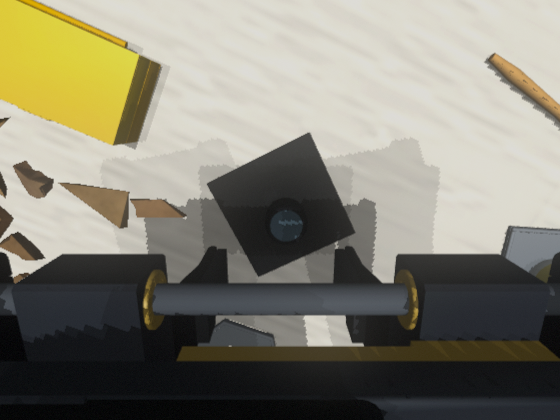

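The top view shows the tall bottle on the round tray (419,214), the small bottle on the square (299,190) and the jar on the oblong (409,288). The wrist view has the loupe on the mat at (286,226), lined up between the fingers. I pick it up.

Call:
{"api": "carry_out", "payload": {"increments": "0 0 0 -0.001 -0.001 0.03 0.055; 0 0 0 -0.001 -0.001 0.07 0.055; 0 0 0 -0.001 -0.001 0.085 0.055; 0 0 0 -0.001 -0.001 0.09 0.055; 0 0 0 -0.001 -0.001 0.09 0.055"}}

```text
time: 31.22
ee_pos: [0.6464, 0.2159, 0.0134]
eef_rot: [0.837, -0.547, 0.001, 0.0]
ft_force: [0.7, 0.1, -0.6]
width: 0.0552
```

Call:
{"api": "carry_out", "payload": {"increments": "0 0 0 0 0 0 0.03; 0 0 0 0 0 0 0.025; 0 0 0 0 0 0 0.025; 0 0 0 0 0 0 0.025; 0 0 0 0 0 0 0.025", "squeeze": 12}}

```text
time: 31.85
ee_pos: [0.6466, 0.216, 0.0138]
eef_rot: [0.837, -0.547, 0.001, 0.0]
ft_force: [-0.6, -1.2, 4.1]
width: 0.0317
```

```bash
python3 go.py 0.4945 0.197 0.10
```

```text
t 31.85 p [0.6466 0.216  0.0138] F [-0.6 -1.2  4.1] w 0.0317 q7 [-0.02 -1.79]
rotvec deg [-0.06 -0.12  0.04] shift [-0.0434  0.1469 -0.0864]
```

Call:
{"api": "carry_out", "payload": {"increments": "0 0 0 0 0 -0.03 0.025; 0 0 0 0 0 -0.07 0.025; 0 0 0 -0.01 0.03 -0.086 0.025; 0 0 0 -0.025 0.08 -0.086 0.025; 0 0 0 -0.038 0.125 -0.086 0.025"}}

```text
time: 32.48
ee_pos: [0.5149, 0.2007, 0.0994]
eef_rot: [0.837, -0.547, 0.001, 0.0]
ft_force: [0.3, 0.9, -0.3]
width: 0.0315
```

```bash
python3 go.py 0.4945 0.197 0.015
```

```text
t 32.48 p [0.5149 0.2007 0.0994] F [ 0.3  0.9 -0.3] w 0.0315 q7 [ 0.08 -1.79]
rotvec deg [-0.05 -0.12  0.04] shift [-0.0049  0.0203  0.0844]
```

Call:
{"api": "carry_out", "payload": {"increments": "0 0 0 -0.005 0.02 0 0.025; 0 0 0 -0.005 0.02 0.03 0.025; 0 0 0 -0.005 0.02 0.06 0.025; 0 0 0 -0.005 0.02 0.08 0.025; 0 0 0 -0.005 0.02 0.084 0.025"}}

```text
time: 33.1
ee_pos: [0.494, 0.197, 0.0142]
eef_rot: [0.837, -0.547, 0.0, 0.001]
ft_force: [0.3, 0.5, -0.8]
width: 0.0315
```

```bash
python3 go.py 0.4945 0.197 0.0142
```

```text
t 33.1 p [0.494  0.197  0.0142] F [ 0.3  0.5 -0.8] w 0.0315 q7 [ 0.05 -1.85]
rotvec deg [ 0.08 -0.1   0.05] shift [ 0.0002 -0.0005  0.    ]
```

Call:
{"api": "carry_out", "payload": {"increments": "0 0 0 0 0 0.0005 0.03; 0 0 0 0 0 0.0005 0.045; 0 0 0 0 0 0.0005 0.055; 0 0 0 0 0 0 0.055; 0 0 0 0 0 -0.015 0.055"}}

```text
time: 33.72
ee_pos: [0.4933, 0.1967, 0.0292]
eef_rot: [0.837, -0.547, -0.0, 0.002]
ft_force: [0.2, 0.1, -0.2]
width: 0.0538
```

Call:
{"api": "carry_out", "payload": {"increments": "0 0 0 0 0 -0.03 0.055; 0 0 0 0 0 -0.08 0.055; 0 0 0 0.05 0 -0.12 0.06; 0 0 0 0.1 0 -0.12 0.06; 0 0 0 0.16 0 -0.12 0.06"}}

```text
time: 34.35
ee_pos: [0.5587, 0.0498, 0.1517]
eef_rot: [0.837, -0.547, 0.001, 0.001]
ft_force: [1.3, -0.2, -0.6]
width: 0.0597
```

```bash
cat > chk.py <<'E'
from h import *
def f(n,P,c,z):
    b=P[(np.hypot(P[...,0]-c[0],P[...,1]-c[1])<.035)&(P[...,2]>z-.006)&(P[...,2]<z+.008)]
    if len(b): q=(b.min(0)+b.max(0))/2; print(n,len(b),np.round(q,4),np.round(np.ptp(b,axis=0),3),"off mm",np.round(1000*(q[:2]-c),1), "top z",np.round(np.median(b[:,2]),4))
    else: print(n,"none")
p,d=r.camera("top"); cv2.imwrite("pics/t8.png",p);m=r.camera_model("top"); P=cloud(m,d)
f("tall",P,(.629,-.3072),.078); f("small",P,(.6827,-.011),.053); f("jar",P,(.4538,-.2816),.045); f("loupe",P,(.4945,.197),.03)
a=cv2.imread("pics/top0.png").astype(int)
print("case",np.abs(a-p)[170:203,100:160].mean(),"marker",np.abs(a-p)[275:295,275:338].mean(),"brush",np.abs(a-p)[135:160,240:302].mean())
s=r.read_state(); print(s["time"],s["ee_pos"],s["ft_force"])
p,d=r.camera("scene"); cv2.imwrite("pics/s8.png",p)
E
python3 chk.py
```

```text
tall 148 [ 0.6288 -0.306   0.0767] [0.029 0.031 0.008] off mm [-0.2  1.2] top z 0.0764
small 17 [ 0.6873 -0.0166  0.0516] [0.019 0.01  0.005] off mm [ 4.6 -5.6] top z 0.0523
jar 365 [ 0.454  -0.2829  0.0442] [0.048 0.049 0.01 ] off mm [ 0.2 -1.3] top z 0.0441
loupe 135 [0.4932 0.1957 0.0287] [0.031 0.031 0.009] off mm [-1.3 -1.3] top z 0.0281
case 2.9117845117845116 marker 28.10185185185185 brush 3.0544086021505374
34.4 [0.56120631 0.03938238 0.15073463] [  1.7202288  -10.04703923  -1.05804095]
```

View pics/t8.png

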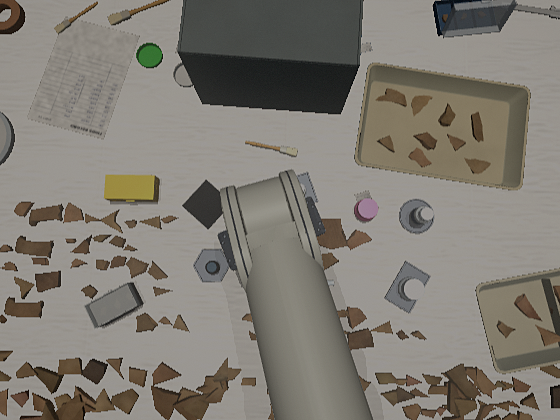

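View pics/s8.png

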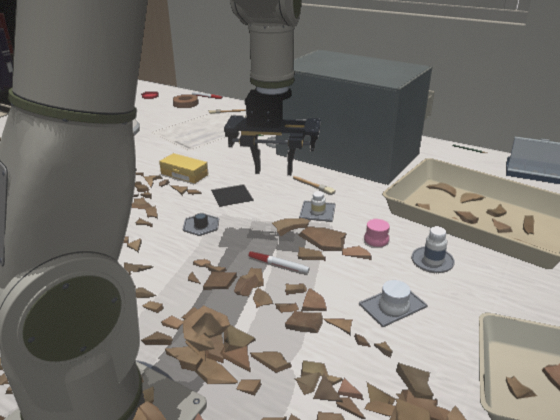

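The scene view shows all four in place: loupe on hex (201,221), small bottle on square (318,204), tall bottle on round (436,245), jar on oblong (396,297). The arm hides part of the small bottle and the marker from the top camera, so I move it aside for a last check.

Call:
{"api": "carry_out", "payload": {"increments": "0 0 0 0 0 -0.04 0.06; 0 0 0 -0.04 0 -0.06 0.06; 0 0 0 -0.09 0 -0.06 0.06; 0 0 0 -0.14 0 -0.06 0.06; 0 0 0 -0.19 0 -0.06 0.06"}}

```text
time: 35.08
ee_pos: [0.4844, 0.2194, 0.2106]
eef_rot: [0.834, -0.551, 0.002, 0.002]
ft_force: [0.6, 0.3, -0.4]
width: 0.0601
```

Call:
{"api": "carry_out", "payload": {"increments": "0 0 0 -0.02 0 0 0.06; 0 0 0 -0.04 0 0 0.06; 0 0 0 -0.04 0 0 0.06; 0 0 0 -0.04 0 0 0.06; 0 0 0 -0.04 0 0 0.06"}}

```text
time: 35.7
ee_pos: [0.4692, 0.2552, 0.2105]
eef_rot: [0.834, -0.552, 0.002, 0.002]
ft_force: [0.5, 0.1, 0.2]
width: 0.06
```

```bash
sed -i 's/t8/t9/;s/s8/s9/' chk.py; python3 chk.py
```

```text
tall 147 [ 0.6288 -0.3054  0.0766] [0.029 0.032 0.008] off mm [-0.2  1.8] top z 0.0765
small 90 [ 0.6853 -0.0096  0.0509] [0.024 0.024 0.008] off mm [2.6 1.4] top z 0.0506
jar 360 [ 0.454  -0.2837  0.0437] [0.049 0.049 0.009] off mm [ 0.2 -2.1] top z 0.044
loupe 130 [0.4943 0.1955 0.0284] [0.029 0.031 0.009] off mm [-0.2 -1.5] top z 0.0282
case 8.20084175084175 marker 9.24100529100529 brush 9.556129032258065
35.75 [0.46919936 0.25528569 0.21048132] [-0.24116714 -0.14709657 -0.13151786]
```

View pics/t9.png

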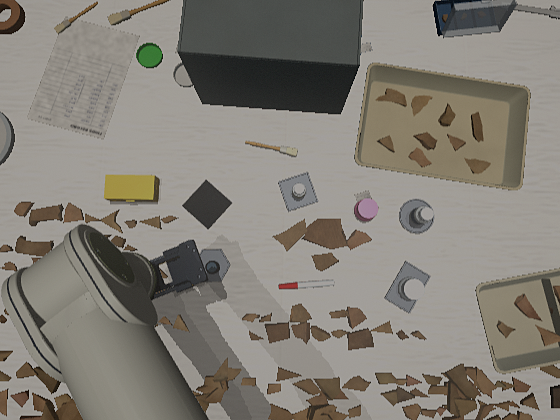

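All four are on the right trays. The case (131,188), marker (306,285) and brush (272,148) show at the same pixels as at the start; the picture difference is a uniform brightness change. The arm is still and clear, so I hand in.

```bash
python3 -c "
from bench import r
print(r.close_job())"
```

```text
the job is handed in; nothing more can be done
None
```

I swapped the small bottle with the jar and the loupe with the tall bottle, parking one thing on the mat each time, and handed in at about 36 s; no verdict was reported.

**Last check (top camera):**

| Thing | Tray | Distance from tray centre |
|---|---|---|
| Tall bottle | round | 1.8 mm |
| Small bottle | square | 3.0 mm |
| Jar | oblong | 2.1 mm |
| Loupe | six-sided | 1.5 mm |

- **Resting height:** the top heights agree to about 2 mm with each thing standing on its tray floor.
- **Upright:** I did not measure lean as an angle. All four look upright in the scene and top pictures.
- **Bystanders:** the case, marker and brush showed at the same pixels as at the start. I compared them by eye, because the final picture was uniformly brighter than the first.
- **Robot:** the gripper was empty and clear of everything, with the force reading near zero.

**Checks that disagreed:**
- The top and wrist cameras placed the loupe 3 mm apart before its first grasp, so I took the mean.
- One check, taken while the arm was still moving and hiding the small bottle, showed it 7 mm off. The clear view afterwards did not bear that out.
- The same check read a brief 10 N side force, which was gone at the next reading.

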